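# Stop the display plinth rocking

### The job

The small display plinth with the pot on it rocks, because its foot at the corner nearest the wooden wedge is too short: with your fingertips push the wedge along the table, thin end first, under that foot until it is snug and the plinth no longer rocks. Then press down firmly on the plinth's top right above that foot to test that it stands level and firm (if it still rocks, push the wedge further and test again), and let go, leaving the wedge in place. Do not pinch or lift anything, do not shove the plinth along or upset the pot, and leave the sherds and tools lying where they are.

Things in the scene. Friction and masses are not known exactly. Their poses are not given: they have to be found in the camera images.
- plinth: Low square wooden display plinth, loose, about 1.4 to 1.9 kg, 160 x 160 mm. Origin at its centre at table level, z up, x and y along its sides. Underside 24 mm and flat top 64 mm above the table. It stands on four black rubber dome feet (radius 12 mm) at x, y = +-62 mm; the foot at x = +62, y = -62 mm is 5 to 9 mm short of the table (how much is not known), so the plinth stands level but tips towards that corner when more than about 2 to 3 N press on it there.
- short_foot_centre (a point): Centre of the dome (a ball of radius 12 mm) of the short foot, under the plinth's corner; its axes are the plinth's.
- press_spot (a point): Point on the plinth's flat top, 64 mm above the table, right above the short foot, 18 mm in from both sides; its axes are the plinth's.
- pot: Brown earthenware pot, 82 mm across and 74 mm high, standing loose on the plinth's top near the corner opposite the short foot. Origin at the centre of its underside, z up.
- wedge: Wooden wedge lying flat on the table beside the plinth, loose, 0.16 kg, 130 mm long (x), 90 mm wide (y). Thin end at +x, 1.5 mm high, pointing roughly at the short foot; its top rises evenly to 20 mm at the upright back face at -x. Origin at the centre of its underside, z up. It stays put under load.
- wedge_tip (a point): Middle of the wedge's thin edge, at table level; axes of the wedge.
- wedge_back (a point): Middle of the wedge's upright back face (90 mm wide, 20 mm high), 10 mm above the table; axes of the wedge, +x towards the thin end. About 1 N here slides the free wedge; once it is snug under the foot the push rises quickly past 3 to 4 N, and a much harder push lifts or shoves the plinth.
- wedge_face (a point): Middle of the wedge's sloping top, 10.75 mm above the table; x down the slope to the thin end, z at right angles to the slope (0.141 rad off vertical). The short foot rests on the wedge when its dome's centre is 12 mm above this face.
- sherd_a: Flat potsherd about 60 x 45 mm, 13 mm thick, loose bystander; origin at the centre of its underside.
- sherd_b: Flat potsherd about 55 x 40 mm, 11 mm thick, loose bystander; origin at the centre of its underside.
- sherd_c: Flat potsherd about 65 x 50 mm, 14 mm thick, loose bystander; origin at the centre of its underside.
- brush: Small brush, 150 mm long along its x, loose bystander; origin under its middle.
- scale_bar: Black and white photo scale bar, 120 x 22 x 6 mm, long side along its x, loose bystander; origin at the centre of its underside.
- loupe: Black round loupe, 48 mm across and 32 mm high, loose bystander; origin at the centre of its underside.
Not all that is in view belongs to the job. Several things have the shape of the wedge; the one meant has the colours described above. Several things have the shape of the plinth; the one meant has the colours described above.

How it is judged:
On the way, in this order (a step that is already met when the one before it is completed fails the run):
1. the wedge is snug under the short foot and the plinth is level (z of short_foot_centre in the frame of wedge_face below 0.0135 m and y of short_foot_centre in the frame of wedge_face between -0.044 and 0.044 m and x of short_foot_centre in the frame of wedge_face between -0.06 and 0.05 m and angle between plinth's own z axis and vertical below 0.015 rad), for 0.2 s.
2. the top is pressed right above the short foot with more than 4 N and the plinth does not rock (tilts less than 0.015 rad) (all of step 1 and contact force between the fingers and plinth above 4 N and horizontal distance between the grasp point and press_spot below 0.04 m), for 0.2 s.
At the end, for the whole second after the job is handed in: The wedge lies flat with the short foot over its slope at most 1.5 mm clear of it, the plinth is level within 0.015 rad, at rest and within 30 mm of where it began, and the pot stands upright on it (all of step 1 and angle between wedge's own z axis and vertical below 0.05 rad and height (world z) of wedge below 0.004 m and linear speed of each of plinth, wedge below 0.01 m/s and angle between pot's own z axis and vertical below 0.1 rad and height (world z) of pot above 0.058 m and distance of plinth from where it was at the start of the episode below 0.03 m); the robot touches nothing.
It fails at once if the wedge is lifted or tipped up (over 8 mm, or 0.12 rad) (height (world z) of wedge above 0.008 m or angle between wedge's own z axis and vertical above 0.12 rad).
It fails at once if the plinth is lifted (12 mm), tipped (0.16 rad) or shoved along (over 30 mm) (height (world z) of plinth above 0.012 m or angle between plinth's own z axis and vertical above 0.16 rad or distance of plinth from where it was at the start of the episode above 0.03 m).
It fails at once if the pot is tipped (0.25 rad) or pushed off its place (20 mm on the plinth) (angle between pot's own z axis and vertical above 0.25 rad or x of pot in the frame of plinth above -0.012 m or x of pot in the frame of plinth below -0.058 m or y of pot in the frame of plinth below 0.012 m or y of pot in the frame of plinth above 0.058 m).
It fails at once if a sherd, the brush, the scale bar or the loupe is moved more than 25 mm (distance of any of sherd_a, sherd_b, sherd_c, brush, scale_bar, loupe from where it was at the start of the episode above 0.025 m).
It also fails if it takes over 51 s, if anything falls off the work surface, if the arm or the gripper's body presses on something with over 40 N, if the wrist force passes 120 N, or if a joint passes its speed limit or range.

### The arm

A 6-joint arm with a two-finger parallel gripper is mounted at the origin on the work surface. World frame = base frame: x ahead of the robot, y to its left, z up, the work surface at z = 0. Lengths are in m, angles in rad, forces in N, time in s.
With the tool pointing down it reaches from about 0.3 to 0.875 m from the base axis. Payload 6.4 kg.
Tool frame: the origin (TCP) lies at the very end of the fingers, on their centre line; the grasp point (between the pads) lies 19 mm behind it; z points along the fingers, y is the direction in which the jaws open and shut (so a half turn about z gives the same grasp; the last joint's range is limited). The gripper opens to 85 mm and grips with 20 to 120 N. Pads are 22 mm wide; open, the fingers measure 114 mm over their backs; the gripper's body (76 mm by 85 mm) begins 54 mm behind the grasp point. The pads swing forward as they close: fully open they stand 13 mm farther back than shut.
Start: joints at [1.034, 0.181, 1.607, -0, 1.354, -0.206], TCP at [0.187, 0.544, 0.231] pointing down, gripper open.
Joint ranges: [-2.99, 2.99], [-0.89, 2.07], [0.3, 2.58], [-1.14, 4.28], [0, 2.63], [-3.12, 3.12]. Speed limits (rad/s): [2.57, 2.57, 3.01, 3.14, 3.14, 3.14].

### API

Orientations are given as a rotation vector (axis times angle).
In Python, from bench import sensors, vision, robot gives the robot as it stands.
- The arm moves only by the shell command python3 -m inch 'ROWS'. ROWS is JSON, a list of rows, each an object of numbers: "hand": the opening, from 0 (shut) to 1 (fully open); "dx", "dy", "dz": the shift along the tool's x, y, z in cm; "rx", "ry", "rz": the turn, a rotation vector about the tool's x, y, z in rad. A call has 1 to 12 rows; each row shifts and turns the pose as measured when the row begins, along the tool's axes as they then stand; what a row does not reach is not made up. A row lasts 1/8 s, in which the tool goes at most 62.5 mm and 10.7 degrees, less where a joint would pass 70% of its speed; a pose out of reach is approached as far as the arm can. A call with a gripper value outside its range is refused whole. The fingers move at their own pace and stop on an object; the grip force is fixed at half the most. Time passes only in rows, so rows that do not move let the fingers close. It gives the time, the measured TCP pose, the force and the opening at its end, in the units of the state.
- sensors.sense(): the state, without advancing time (a new reading comes with each control period).
- vision.snapshot(name): name is "scene" or "side" or "wrist"; returns (picture, depth): 480x640x3 uint8, red, green, blue; 480x640 float32, m along the optical axis (not along the pixel's ray), 0 where there is no reading.
- vision.camera_info(name): a dict with "fx", "fy", "cx", "cy" (pixels), "view" (4x4, takes a point from world to camera coordinates). Camera axes: x right, y down, z forward; pixel columns grow to the right and rows downward; lengths in m; the calibration is good to about 2 mm. The wrist camera is an equidistant fisheye: a pixel r from the principal point sees the ray r / f radians off the axis. A picture is of the moment at which its call begins: read the wrist's pose just before it. camera_info takes no time and is no camera call; for the wrist camera it gives the pose at the moment of the call.
- robot.sign_off(): hands the job in, once; it reports no verdict.
The state is a dict: "time_s": time; "qpos": joint angles; "joint_vel": joint speeds; "effort": joint torques, N m; "eef_pos": TCP position; "orientation": TCP orientation; "contact_force": force on the tool from outside, world axes, zero at the start; "moment": the same for the moment, N m; "finger_gap": finger opening in m.
Only numpy, scipy, OpenCV 4.12 (cv2) and the standard library are available. Lean on these libraries where they do the work, as an engineer would, in place of code of your own. Each camera call takes 0.05 s, during which the arm holds its last target.

## Working session

There is one attempt and no reset: what is moved stays moved. The work goes in short steps, Python scripts to look and compute and a shell command to move; the robot and the scene stay as the last step left them, time stands still between calls to the robot, and variables do not carry over. Pictures are saved under pics/ and viewed, and the job is handed in when it is done.

```bash
ls; mkdir -p pics
python3 - <<'E'
from bench import sensors, vision, robot
import cv2,numpy as np
print(sensors.sense())
for n in ["scene","side","wrist"]:
    p,d=vision.snapshot(n); cv2.imwrite(f"pics/{n}0.png",p[:,:,::-1]); np.save(f"pics/{n}0.npy",d)
    i=vision.camera_info(n); print(n,i); np.save(f"pics/{n}0_view.npy",i["view"])
E
```

```text
pics
{'time_s': 0.0, 'qpos': array([ 1.03372667e+00,  1.81546386e-01,  1.60798649e+00,  5.29265701e-06,
        1.35379914e+00, -2.06322339e-01]), 'joint_vel': array([-1.01428163e-03, -4.30243737e-04, -1.48259802e-03,  5.97341937e-05,
       -1.03607765e-03, -1.31290214e-03]), 'effort': array([ 6.60605019e-04, -4.44887352e+01, -3.51334190e+01, -2.52465925e-04,
        9.24388587e-03, -2.24483591e-05]), 'eef_pos': array([0.18644211, 0.54336158, 0.23039154]), 'orientation': array([-5.17068636e-01, -3.09810246e+00,  2.54215475e-03]), 'contact_force': array([ 0.47043556,  0.32758626, -0.59985324]), 'moment': array([0.00672134, 0.01624722, 0.0438049 ]), 'finger_gap': 0.08554631490871949}
scene {'fx': 463.25492723296736, 'fy': 463.25492723296736, 'cx': 318.5807824422778, 'cy': 241.01669722213776, 'view': array([[ 0.57355149,  0.8189855 , -0.01736204, -0.3891151 ],
       [ 0.47001802, -0.34637365, -0.81185489, -0.17191021],
       [-0.67091113,  0.45748011, -0.58360107,  1.34619073],
       [ 0.        ,  0.        ,  0.        ,  1.        ]])}
side {'fx': 603.8194511432815, 'fy': 603.8194511432815, 'cx': 318.1823827092649, 'cy': 241.60814378287992, 'view': array([[ 0.91805237, -0.3961787 , -0.01490928, -0.48231698],
       [-0.31115953, -0.69671629, -0.64634832,  0.24115131],
       [ 0.2456819 ,  0.59802077, -0.76289682,  1.12735571],
       [ 0.        ,  0.        ,  0.        ,  1.        ]])}
wrist {'fx': 371.64829954431775, 'fy': 371.64829954431775, 'cx': 315.51213141464206, 'cy': 245.9608475879088, 'view': array([[ 0.32437781,  0.94592601, -0.00173861, -0.57418039],
       [ 0.90969157, -0.31144736,  0.27470308, -0.03588367],
       [ 0.2593073 , -0.09068918, -0.96152753,  0.37926699],
       [ 0.        ,  0.        ,  0.        ,  1.        ]])}
```

View pics/scene0.png

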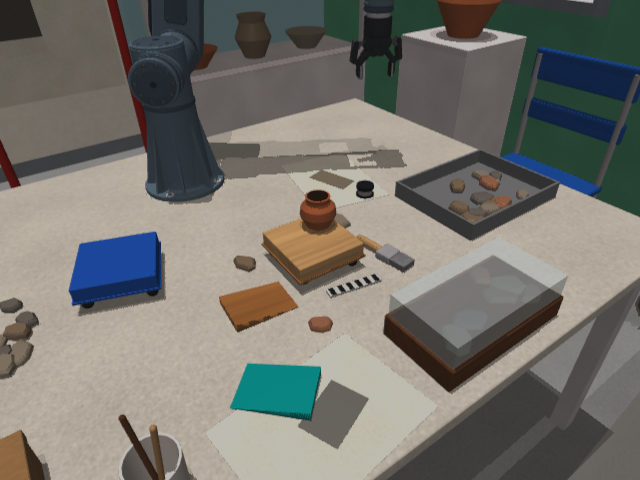

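View pics/side0.png

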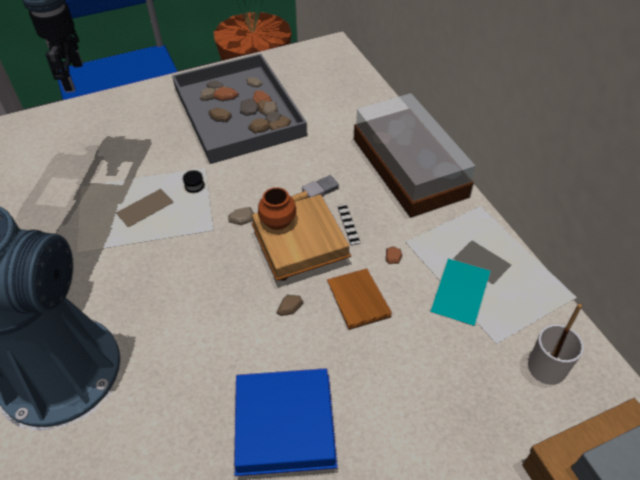

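View pics/wrist0.png

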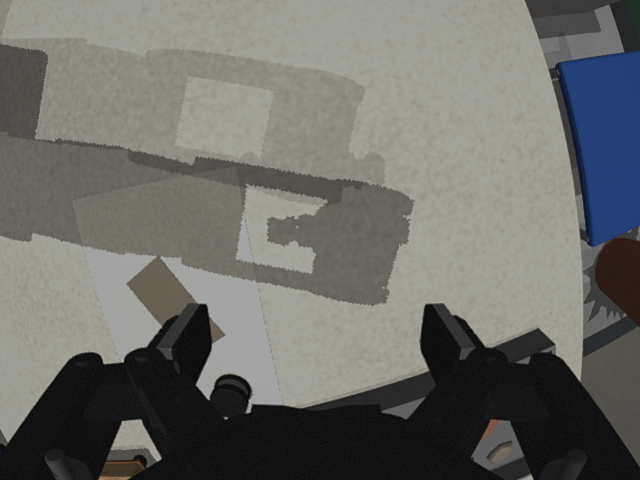

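The scene view shows the plinth with the pot at about (313,245), the wooden wedge at (258,305) and a teal decoy at (278,390). In the side view the plinth is at (300,240) and the wedge at (358,298). Next I'll enlarge both.

Run:
```python
import cv2
a=cv2.imread("pics/scene0.png")[180:345,200:420]; cv2.imwrite("pics/scene0c.png",cv2.resize(a,None,fx=3.6,fy=3.6,interpolation=cv2.INTER_CUBIC))
a=cv2.imread("pics/side0.png")[175:335,220:420]; cv2.imwrite("pics/side0c.png",cv2.resize(a,None,fx=3.6,fy=3.6,interpolation=cv2.INTER_CUBIC))
```

```text
(no output)
```

View pics/scene0c.png

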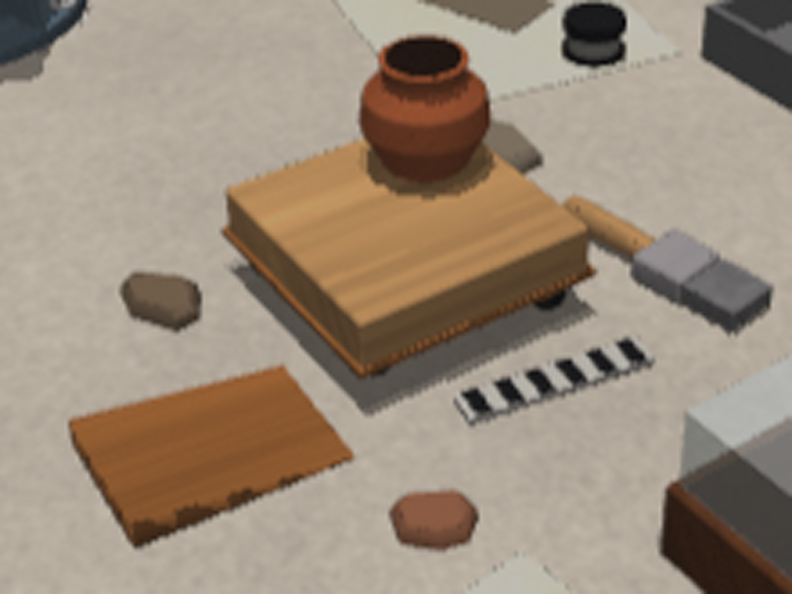

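View pics/side0c.png

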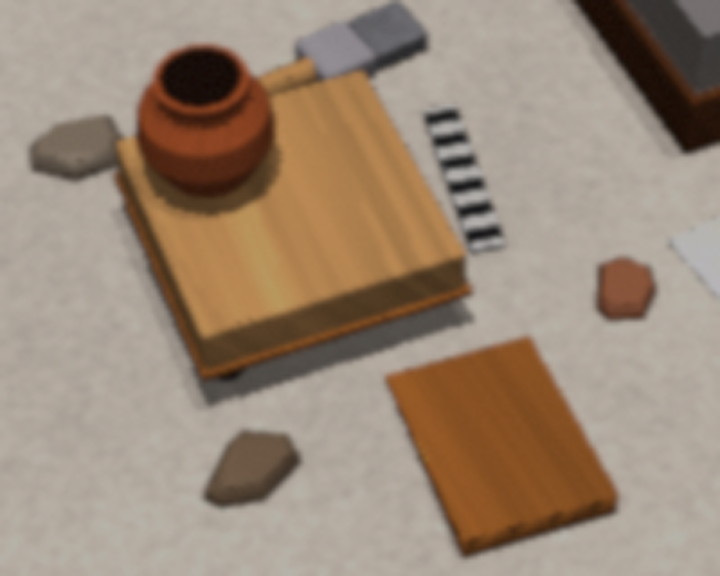

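```bash
cat > h.py <<'E'
import numpy as np
from bench import vision
def ray(n,u,v,z,info=None):
    i=info or vision.camera_info(n); V=np.array(i["view"]); R=V[:3,:3]; t=V[:3,3]
    d=R.T@np.array([(u-i["cx"])/i["fx"],(v-i["cy"])/i["fy"],1]); c=-R.T@t
    return c+d*(z-c[2])/d[2]
def proj(n,p):
    i=vision.camera_info(n); V=np.array(i["view"]); q=V[:3,:3]@np.array(p)+V[:3,3]
    return i["cx"]+i["fx"]*q[0]/q[2], i["cy"]+i["fy"]*q[1]/q[2]
E
python3 - <<'E'
from h import *
np.set_printoptions(precision=4,suppress=True)
S=lambda u,v,z:ray("scene",200+u/3.6,180+v/3.6,z)[:2]
D=lambda u,v,z:ray("side",220+u/3.6,175+v/3.6,z)[:2]
sc=dict(tL=S(285,368,.0015),tR=S(352,457,.0015),bL=S(70,424,.02),bR=S(133,525,.02),bRb=S(136,545,0))
sd=dict(tL=D(388,378,.0015),tR=D(530,340,.0015),bL=D(465,540,.02),bLb=D(466,554,0),bR=D(615,494,.02),bRb=D(615,510,0))
print(sc);print(sd)
print("plinth scene", [S(*c,.064) for c in [(228,192),(360,325),(587,230)]])
print("plinth side", [D(*c,.064) for c in [(205,337),(463,257),(362,73),(118,142)]])
E
```

```text
{'tL': array([ 0.5464, -0.0087]), 'tR': array([ 0.632 , -0.0175]), 'bL': array([ 0.5361, -0.1381]), 'bR': array([ 0.6246, -0.1446]), 'bRb': array([ 0.6195, -0.143 ])}
{'tL': array([ 0.542 , -0.0116]), 'tR': array([ 0.629 , -0.0201]), 'bL': array([ 0.5305, -0.1391]), 'bLb': array([ 0.533 , -0.1361]), 'bR': array([ 0.6171, -0.1455]), 'bRb': array([ 0.6198, -0.1437])}
plinth scene [array([0.4505, 0.0135]), array([0.6046, 0.0086]), array([0.6098, 0.1637])]
plinth side [array([0.4428, 0.0123]), array([0.5966, 0.0063]), array([0.6026, 0.1635]), array([0.4476, 0.1702])]
```

```bash
python3 -m inch '[{"dx":-4.1,"dy":-3.85,"hand":0.5},{"dx":-4.1,"dy":-3.85},{"dx":-4.1,"dy":-3.85},{"dx":-4.1,"dy":-3.85},{"dx":-4.1,"dy":-3.85},{"dx":-4.1,"dy":-3.85},{"dx":-4.1,"dy":-3.85},{"dx":-4.1,"dy":-3.85},{"dx":-4.1,"dy":-3.85},{"dx":-4.1,"dy":-3.85},{"dx":-4.1,"dy":-3.85},{"dx":-4.1,"dy":-3.85}]'
```

```text
schema error: expected keys hand, dx, dy, dz, rx, ry, rz
```

```bash
python3 -m inch '[{"rz":0.18},{"rz":0.18},{"rz":0.18},{"rz":0.18},{"rz":0.18},{"rz":0.18},{"rz":0.18}]'
cat > st.py <<'E'
from bench import sensors
import numpy as np
from scipy.spatial.transform import Rotation as Ro
np.set_printoptions(precision=4,suppress=True)
s=sensors.sense(); R=Ro.from_rotvec(s["orientation"]).as_matrix(); print(s["time_s"],s["eef_pos"],s["contact_force"],s["finger_gap"]);print(R)
E
python3 st.py
```

```text
0.15 [0.1865 0.5435 0.2306] [0.27   0.2044 0.7555] 0.0852739295308691
[[-0.9458  0.3248 -0.0007]
 [ 0.3248  0.9458 -0.0012]
 [ 0.0003 -0.0013 -1.    ]]schema error: expected keys hand, dx, dy, dz, rx, ry, rz
```

```bash
python3 -m inch '[{"hand":0.5,"dx":-4.1,"dy":-3.85,"dz":0,"rx":0,"ry":0,"rz":0},{"hand":0.5,"dx":-4.1,"dy":-3.85,"dz":0,"rx":0,"ry":0,"rz":0},{"hand":0.5,"dx":-4.1,"dy":-3.85,"dz":0,"rx":0,"ry":0,"rz":0},{"hand":0.5,"dx":-4.1,"dy":-3.85,"dz":0,"rx":0,"ry":0,"rz":0},{"hand":0.5,"dx":-4.1,"dy":-3.85,"dz":0,"rx":0,"ry":0,"rz":0},{"hand":0.5,"dx":-4.1,"dy":-3.85,"dz":0,"rx":0,"ry":0,"rz":0},{"hand":0.5,"dx":-4.1,"dy":-3.85,"dz":0,"rx":0,"ry":0,"rz":0},{"hand":0.5,"dx":-4.1,"dy":-3.85,"dz":0,"rx":0,"ry":0,"rz":0}]'; python3 st.py
```

```text
time_s: 1.15
eef_pos: [0.4008, 0.1369, 0.2296]
orientation: [0.504, 3.1, -0.002]
contact_force: [0.9, 0.2, -0.4]
finger_gap: 0.0429
1.15 [0.4008 0.1369 0.2296] [ 0.9257  0.1586 -0.4398] 0.04285872127549423
[[-0.9485  0.3166  0.0005]
 [ 0.3166  0.9485 -0.0016]
 [-0.001  -0.0013 -1.    ]]
```

```bash
python3 -m inch '[{"hand":0.5,"dx":-4,"dy":-3.9,"dz":0,"rx":0,"ry":0,"rz":0},{"hand":0.5,"dx":-4,"dy":-3.9,"dz":0,"rx":0,"ry":0,"rz":0},{"hand":0.5,"dx":-4,"dy":-3.9,"dz":0,"rx":0,"ry":0,"rz":0},{"hand":0.5,"dx":-4,"dy":-3.9,"dz":0,"rx":0,"ry":0,"rz":0},{"hand":0.5,"dx":-4,"dy":-3.9,"dz":0,"rx":0,"ry":0,"rz":0},{"hand":0.5,"dx":-4,"dy":-3.9,"dz":0,"rx":0,"ry":0,"rz":0},{"hand":0.5,"dx":-3.7,"dy":-3.9,"dz":0,"rx":0,"ry":0,"rz":0}]'; python3 -m inch '[{"hand":0.5,"dx":0,"dy":0,"dz":0,"rx":0,"ry":0,"rz":0.18},{"hand":0.5,"dx":0,"dy":0,"dz":0,"rx":0,"ry":0,"rz":0.18},{"hand":0.5,"dx":0,"dy":0,"dz":0,"rx":0,"ry":0,"rz":0.18},{"hand":0.5,"dx":0,"dy":0,"dz":0,"rx":0,"ry":0,"rz":0.18},{"hand":0.5,"dx":0,"dy":0,"dz":0,"rx":0,"ry":0,"rz":0.18},{"hand":0.5,"dx":0,"dy":0,"dz":0,"rx":0,"ry":0,"rz":0.18},{"hand":0.5,"dx":0,"dy":0,"dz":0,"rx":0,"ry":0,"rz":0.18}]'; python3 st.py
```

```text
time_s: 2.02
eef_pos: [0.5802, -0.2227, 0.2292]
orientation: [0.507, 3.099, 0.0]
contact_force: [-0.1, -0.6, 0.5]
finger_gap: 0.0426
time_s: 2.9
eef_pos: [0.5791, -0.2274, 0.224]
orientation: [-2.283, -2.149, 0.002]
contact_force: [0.1, 0.0, 0.1]
finger_gap: 0.0431
2.9 [ 0.5791 -0.2274  0.224 ] [0.136  0.0153 0.086 ] 0.043055060658735565
[[ 0.0603  0.9982 -0.0054]
 [ 0.9982 -0.0603  0.0037]
 [ 0.0033 -0.0056 -1.    ]]
```

Run:
```python
from h import *
import cv2
np.set_printoptions(precision=3,suppress=True)
p,d=vision.snapshot("wrist"); cv2.imwrite("pics/w1.png",p[:,:,::-1])
p,d=vision.snapshot("scene"); cv2.imwrite("pics/s1.png",p[:,:,::-1])
print("blue",[ray("scene",*c,.06) for c in [(160,235),(160,268),(75,280)]])
print("teal",[ray("scene",*c,.02) for c in [(233,405),(250,365),(320,366)]])
print("sherds",[ray("scene",*c,.01)for c in [(244,263),(320,324)]], "bar", [ray("scene",200+u/3.6,180+v/3.6,.006) for u,v in [(457,395),(650,355)]])
```

```text
blue [array([ 0.315, -0.171,  0.06 ]), array([ 0.429, -0.211,  0.06 ]), array([ 0.366, -0.359,  0.06 ])]
teal [array([ 0.771, -0.226,  0.02 ]), array([ 0.718, -0.168,  0.02 ]), array([ 0.789, -0.074,  0.02 ])]
sherds [array([ 0.454, -0.043,  0.01 ]), array([ 0.702, -0.013,  0.01 ])] bar [array([0.629, 0.056, 0.006]), array([0.667, 0.167, 0.006])]
```

View pics/w1.png

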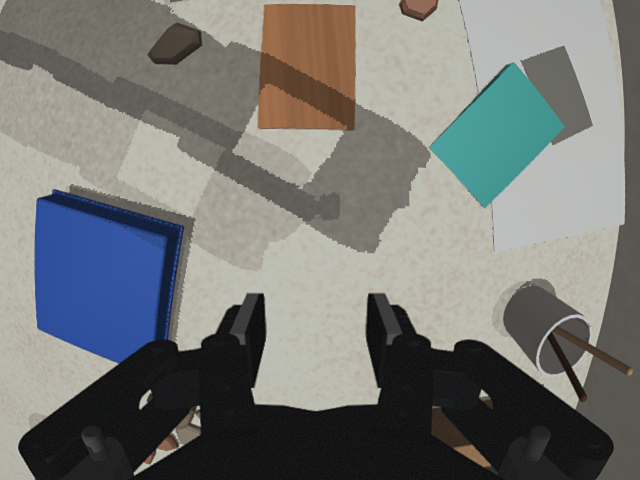

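View pics/s1.png

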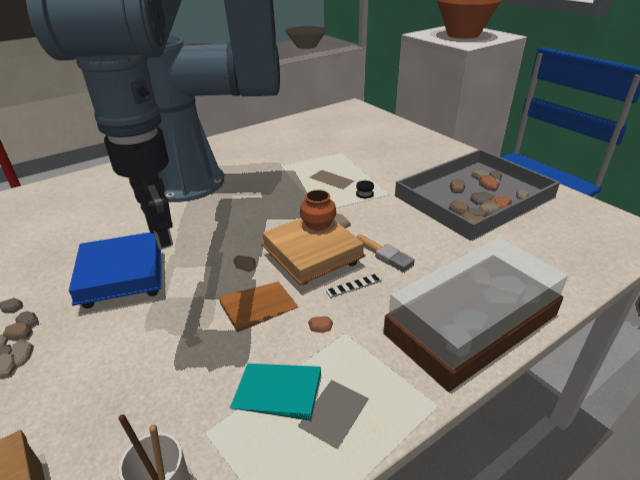

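The wrist view shows the wedge straight ahead of the fingers, with its back edge at row 128 and columns 260–354. The space beneath the hand is clear, so I'll descend.

```bash
python3 -m inch '[{"hand":0.5,"dx":0,"dy":0,"dz":5,"rx":0,"ry":0,"rz":0.02},{"hand":0.5,"dx":0,"dy":0,"dz":5,"rx":0,"ry":0,"rz":0},{"hand":0.5,"dx":0,"dy":0,"dz":5,"rx":0,"ry":0,"rz":0},{"hand":0.5,"dx":0,"dy":0,"dz":3.5,"rx":0,"ry":0,"rz":0},{"hand":0.5,"dx":0,"dy":0,"dz":1,"rx":0,"ry":0,"rz":0},{"hand":0.5,"dx":0,"dy":0,"dz":0,"rx":0,"ry":0,"rz":0}]'; python3 st.py
```

```text
time_s: 3.75
eef_pos: [0.5799, -0.2277, 0.0256]
orientation: [-2.276, -2.162, 0.001]
contact_force: [0.5, 0.3, -0.3]
finger_gap: 0.0429
3.75 [ 0.5799 -0.2277  0.0256] [ 0.5137  0.3377 -0.3213] 0.042900181253534356
[[ 0.0516  0.9987 -0.0018]
 [ 0.9987 -0.0516  0.0014]
 [ 0.0013 -0.0019 -1.    ]]
```

```bash
python3 -m inch '[{"hand":0.5,"dx":0,"dy":-0.3,"dz":1,"rx":0,"ry":0,"rz":0},{"hand":0.5,"dx":2,"dy":0,"dz":0.8,"rx":0,"ry":0,"rz":0},{"hand":0.5,"dx":2,"dy":0,"dz":0,"rx":0,"ry":0,"rz":0},{"hand":0.5,"dx":0,"dy":0,"dz":0,"rx":0,"ry":0,"rz":0}]'; python3 st.py
python3 - <<'E'
from h import *
import cv2
for n in ("wrist","side"):
    p,d=vision.snapshot(n); p=p[:,:,::-1]
    if n=="side": p=cv2.resize(p[175:395,220:490],None,fx=2.9,fy=2.7)
    cv2.imwrite(f"pics/{n}2.png",p)
E
```

```text
time_s: 4.25
eef_pos: [0.5814, -0.1857, 0.0107]
orientation: [2.273, 2.163, 0.003]
contact_force: [-0.6, 0.3, 0.1]
finger_gap: 0.0426
4.25 [ 0.5814 -0.1857  0.0107] [-0.6189  0.3297  0.11  ] 0.042577227250275705
[[ 0.0493  0.9988  0.0039]
 [ 0.9988 -0.0493 -0.0017]
 [-0.0015  0.004  -1.    ]]
```

View pics/wrist2.png

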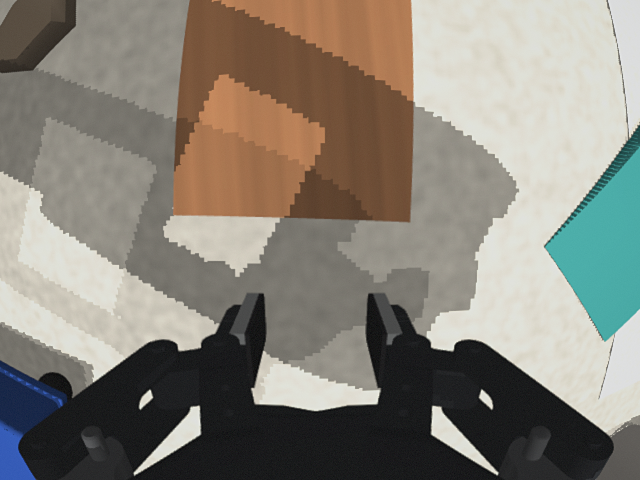

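View pics/side2.png

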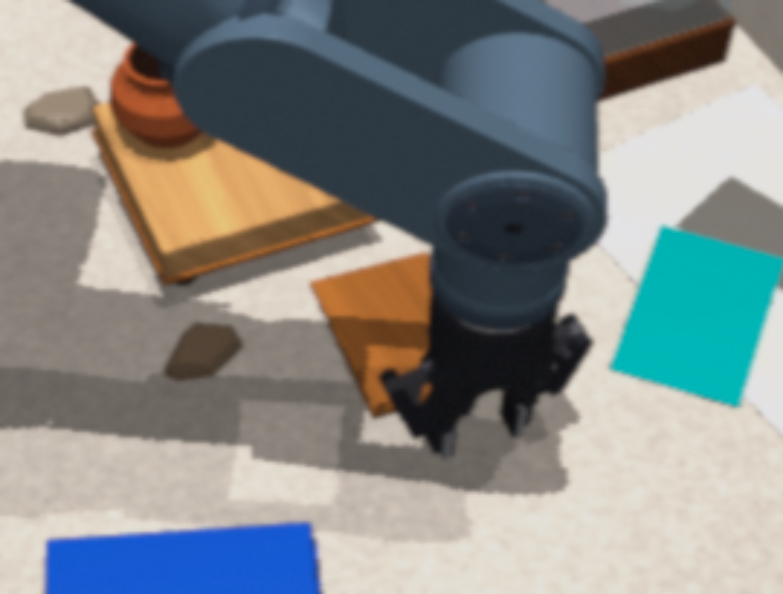

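The wedge's back face spans columns 173–411, with its centre at 292. The fingers are centred at about 315, roughly 9 mm too far right, so I'll correct that and start pushing.

```bash
python3 -m inch '[{"hand":0.5,"dx":0.5,"dy":-0.7,"dz":0.4,"rx":0,"ry":0,"rz":0},{"hand":0.5,"dx":2,"dy":0,"dz":0,"rx":0,"ry":0,"rz":0},{"hand":0.5,"dx":1,"dy":0,"dz":0,"rx":0,"ry":0,"rz":0},{"hand":0.5,"dx":0.5,"dy":0,"dz":0,"rx":0,"ry":0,"rz":0}]';python3 st.py;  python3 -m inch '[{"hand":0.5,"dx":1,"dy":0,"dz":0,"rx":0,"ry":0,"rz":0},{"hand":0.5,"dx":1,"dy":0,"dz":0,"rx":0,"ry":0,"rz":0},{"hand":0.5,"dx":1,"dy":0,"dz":0,"rx":0,"ry":0,"rz":0}]';python3 st.py
python3 - <<'E'
from h import *
import cv2
for n in ("wrist",):
    p,d=vision.snapshot(n); p=p[:,:,::-1]
    cv2.imwrite(f"pics/{n}3.png",p)
E
```

```text
time_s: 4.85
eef_pos: [0.5767, -0.1455, 0.0071]
orientation: [2.273, 2.159, 0.003]
contact_force: [0.5, -0.6, -0.2]
finger_gap: 0.0427
4.85 [ 0.5767 -0.1455  0.0071] [ 0.4508 -0.5555 -0.1983] 0.04274631456317211
[[ 0.0516  0.9987  0.0058]
 [ 0.9987 -0.0516 -0.0036]
 [-0.0033  0.006  -1.    ]]
time_s: 5.22
eef_pos: [0.5786, -0.1142, 0.0071]
orientation: [2.273, 2.158, 0.003]
contact_force: [-0.3, -1.1, 0.9]
finger_gap: 0.0422
5.225 [ 0.5786 -0.1142  0.0071] [-0.3302 -1.1005  0.8801] 0.04218431859714027
[[ 0.0519  0.9986  0.0062]
 [ 0.9986 -0.0518 -0.0041]
 [-0.0038  0.0064 -1.    ]]
```

View pics/wrist3.png

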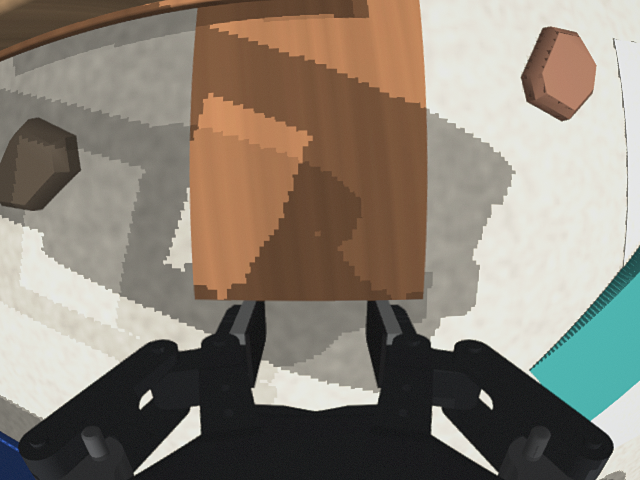

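Both fingertips touch the wedge's back face, which is now at about row 299, and the wedge slides straight under about 1 N. I'll continue in small steps and watch the force.

```bash
python3 -m inch '[{"hand":0.5,"dx":0.8,"dy":0,"dz":0,"rx":0,"ry":0,"rz":0},{"hand":0.5,"dx":0.8,"dy":0,"dz":0,"rx":0,"ry":0,"rz":0},{"hand":0.5,"dx":0.4,"dy":0,"dz":0,"rx":0,"ry":0,"rz":0}]'; python3 -m inch '[{"hand":0.5,"dx":0.3,"dy":0,"dz":0,"rx":0,"ry":0,"rz":0}]';python3 -m inch '[{"hand":0.5,"dx":0.3,"dy":0,"dz":0,"rx":0,"ry":0,"rz":0}]'
```

```text
time_s: 5.65
eef_pos: [0.5797, -0.0916, 0.0071]
orientation: [2.273, 2.159, 0.003]
contact_force: [0.2, -1.4, -0.5]
finger_gap: 0.0425
time_s: 5.78
eef_pos: [0.5799, -0.0884, 0.007]
orientation: [2.272, 2.159, 0.003]
contact_force: [0.5, -1.0, -0.6]
finger_gap: 0.0428
time_s: 5.9
eef_pos: [0.58, -0.0853, 0.0071]
orientation: [2.272, 2.159, 0.003]
contact_force: [0.6, -2.2, 0.5]
finger_gap: 0.0427
```

```bash
for i in 1; do python3 -m inch '[{"hand":0.5,"dx":0.2,"dy":0,"dz":0,"rx":0,"ry":0,"rz":0}]'|grep -E "eef|force"; done;  python3 -m inch '[{"hand":0.5,"dx":0.2,"dy":0,"dz":0,"rx":0,"ry":0,"rz":0}]'|grep -E "eef|force"; python3 -m inch '[{"hand":0.5,"dx":0,"dy":0,"dz":0,"rx":0,"ry":0,"rz":0}]'|grep -E "eef|force"
```

```text
eef_pos: [0.5802, -0.0833, 0.007]
contact_force: [-0.6, -1.3, -0.6]
eef_pos: [0.5802, -0.0813, 0.007]
contact_force: [0.4, -1.7, 0.4]
eef_pos: [0.5803, -0.0811, 0.007]
contact_force: [0.3, -0.7, -0.8]
```

```bash
python3 -m inch '[{"hand":0.5,"dx":0.3,"dy":0,"dz":0,"rx":0,"ry":0,"rz":0}]'|grep -E "eef|force";  python3 -m inch '[{"hand":0.5,"dx":0.2,"dy":0,"dz":0,"rx":0,"ry":0,"rz":0}]'|grep -E "eef|force"; python3 -m inch '[{"hand":0.5,"dx":0.2,"dy":0,"dz":0,"rx":0,"ry":0,"rz":0}]'|grep -E "eef|force"
```

```text
eef_pos: [0.5804, -0.0783, 0.007]
contact_force: [-0.8, -0.4, 0.5]
eef_pos: [0.5805, -0.0762, 0.007]
contact_force: [0.2, -2.1, 0.1]
eef_pos: [0.5806, -0.0741, 0.007]
contact_force: [-0.1, -2.1, 0.4]
```

Run:
```python
from h import *
import cv2
for n in ("scene","side"):
    p,d=vision.snapshot(n); p=p[:,:,::-1]
    cv2.imwrite(f"pics/{n}4.png",cv2.resize(p[180:345,200:420],None,fx=3.6,fy=3.6,interpolation=cv2.INTER_CUBIC))
```

```text
(no output)
```

View pics/scene4.png

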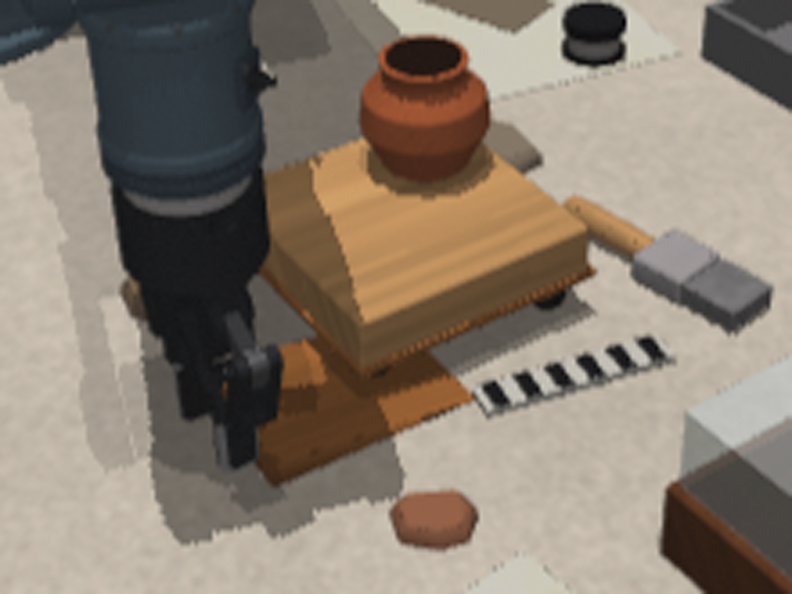

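```bash
python3 - <<'E'
from h import *
np.set_printoptions(precision=4,suppress=True)
S=lambda u,v,z:ray("scene",200+u/3.6,180+v/3.6,z)[:2]
print("bar old",S(457,398,.006),S(472,421,.003),S(630,337,.006),S(653,358,.003))
print("bar new",S(473,391,.006),S(490,415,.003),S(655,336,.006),S(675,358,.003))
print("wedge rt",S(474,400,.0015),"back",S(275,485,0))
E
python3 - <<'E'
import cv2
for n in ("scene0.png",):
    a=cv2.imread("pics/scene0.png")[260:310,310:400]
b=cv2.imread("pics/scene4.png")
b=cv2.resize(b,(220,165),interpolation=cv2.INTER_AREA)[80:130,110:200]
import numpy as np
cv2.imwrite("pics/bar.png",cv2.resize(np.vstack([a,b]),None,fx=6,fy=6,interpolation=cv2.INTER_CUBIC)[:600])
E
```

```text
bar old [0.6309 0.0542] [0.6487 0.0517] [0.6476 0.1682] [0.6674 0.169 ]
bar new [0.6315 0.0651] [0.6506 0.0628] [0.6556 0.1807] [0.675  0.1794]
wedge rt [0.6339 0.064 ] back [ 0.6243 -0.0621]
```

View pics/bar.png

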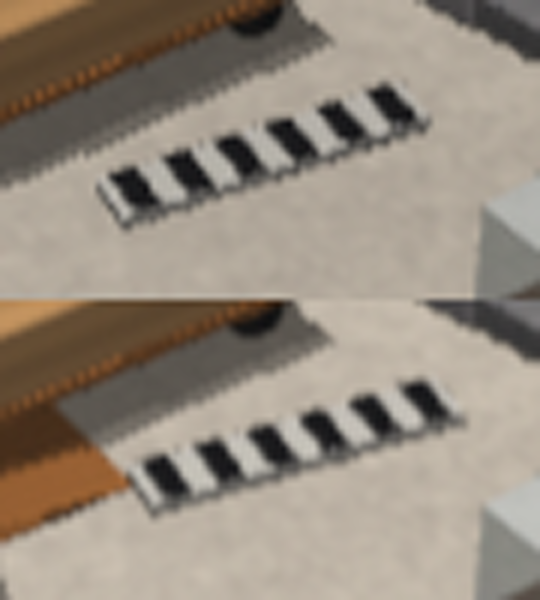

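View pics/side4.png

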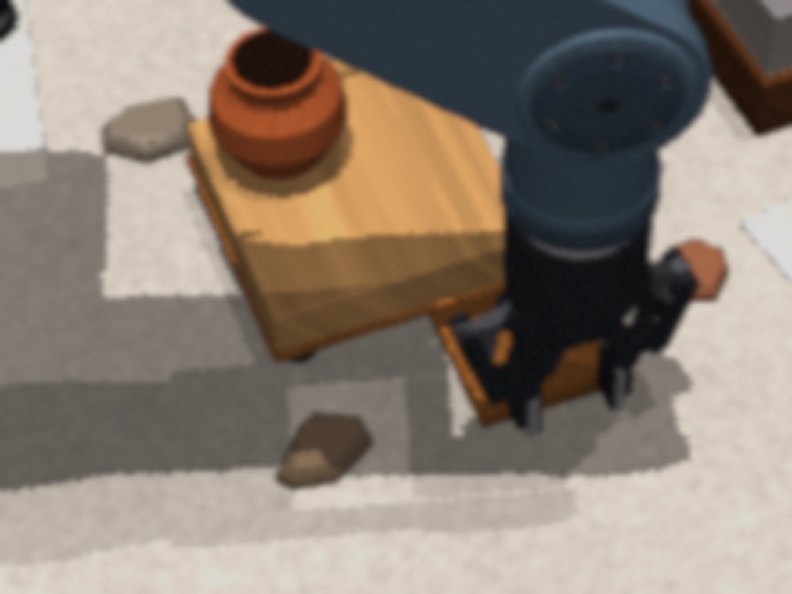

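The wedge's right front corner caught the end of the scale bar and has pushed it about 12 mm, against the 25 mm limit. I'll stop pushing straight and yaw the wedge slightly left so the corner clears the bar.

```bash
python3 -m inch '[{"hand":0.5,"dx":0.15,"dy":0,"dz":0,"rx":0,"ry":0,"rz":-0.05},{"hand":0.5,"dx":0.15,"dy":0,"dz":0,"rx":0,"ry":0,"rz":-0.05}]';python3 st.py
python3 - <<'E'
from h import *
import cv2
np.set_printoptions(precision=4,suppress=True)
for n in ("scene",):
    p,d=vision.snapshot(n); p=p[:,:,::-1]
    cv2.imwrite(f"pics/{n}5.png",cv2.resize(p[230:330,260:400],None,fx=5.6,fy=5.6,interpolation=cv2.INTER_CUBIC))
E
```

```text
time_s: 7.0
eef_pos: [0.5811, -0.0712, 0.0071]
orientation: [2.159, 2.271, 0.003]
contact_force: [1.5, -4.5, -1.7]
finger_gap: 0.0424
7.0 [ 0.5811 -0.0712  0.0071] [ 1.5391 -4.521  -1.7182] 0.04238371776328194
[[-0.0509  0.9987  0.0071]
 [ 0.9987  0.0509 -0.0043]
 [-0.0047  0.0068 -1.    ]]
```

View pics/scene5.png

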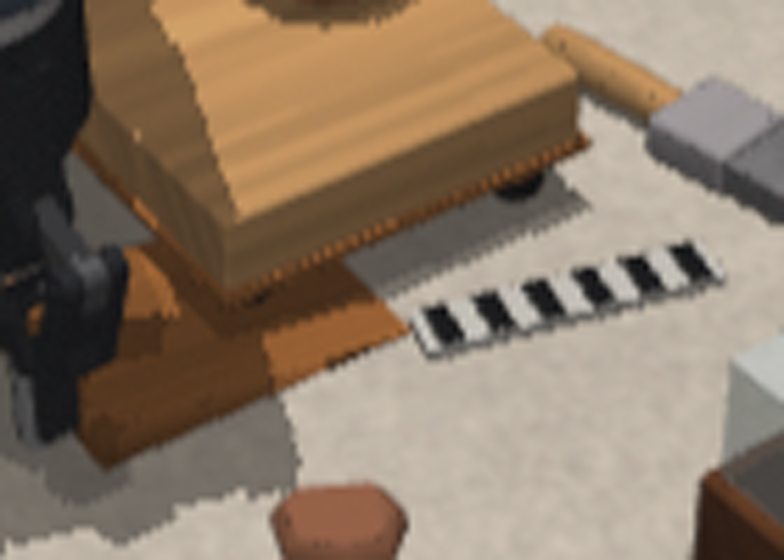

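```bash
python3 -m inch '[{"hand":0.5,"dx":0,"dy":0,"dz":0,"rx":0,"ry":0,"rz":0}]'
python3 - <<'E'
from h import *
import cv2
np.set_printoptions(precision=4,suppress=True)
p,d=vision.snapshot("scene"); p=p[:,:,::-1]; cv2.imwrite("pics/scene6.png",p)
a=cv2.imread("pics/scene0.png")
c=lambda q:cv2.resize(q[235:305,285:400],None,fx=5.6,fy=4.2,interpolation=cv2.INTER_CUBIC)
cv2.imwrite("pics/cmp6.png",np.vstack([c(a),c(p)]))
def flow(r,name):
    g0=cv2.cvtColor(a,cv2.COLOR_BGR2GRAY);g1=cv2.cvtColor(p,cv2.COLOR_BGR2GRAY)
    y0,y1,x0,x1=r
    res=cv2.matchTemplate(g1[y0-12:y1+12,x0-12:x1+12],g0[y0:y1,x0:x1],cv2.TM_CCOEFF_NORMED)
    _,v,_,l=cv2.minMaxLoc(res); print(name,l[0]-12,l[1]-12,v)
flow((262,285,290,312),"nearcorner"); flow((235,262,350,370),"farcorner"); flow((270,300,322,385),"bar"); flow((190,228,295,340),"pot");flow((255,272,232,258),"sherdA");flow((314,334,306,336),"sherdred");flow((240,270,375,415),"brush")
E
```

```text
time_s: 7.18
eef_pos: [0.5811, -0.0711, 0.007]
orientation: [2.157, 2.273, 0.003]
contact_force: [-0.1, -1.1, -0.6]
finger_gap: 0.0426
nearcorner 5 -2 0.8443679213523865
farcorner 0 0 0.998130202293396
bar 7 -3 0.8819682598114014
pot 0 0 0.9039611220359802
sherdA 12 12 0.4997905492782593
sherdred 0 0 0.9374335408210754
brush 0 0 0.9998860359191895
```

View pics/cmp6.png

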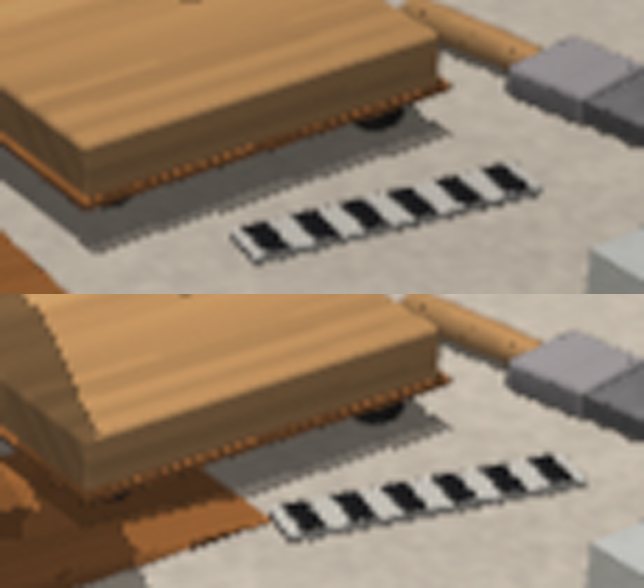

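Run:
```python
from h import *
import cv2
np.set_printoptions(precision=4,suppress=True)
p=cv2.imread("pics/scene6.png")
cv2.imwrite("pics/z6.png",cv2.resize(p[270:330,285:365],None,fx=10,fy=10,interpolation=cv2.INTER_CUBIC))
a=cv2.imread("pics/scene0.png")
cv2.imwrite("pics/z0.png",cv2.resize(a[265:305,315:395],None,fx=10,fy=10,interpolation=cv2.INTER_CUBIC))
```

```text
(no output)
```

View pics/z6.png

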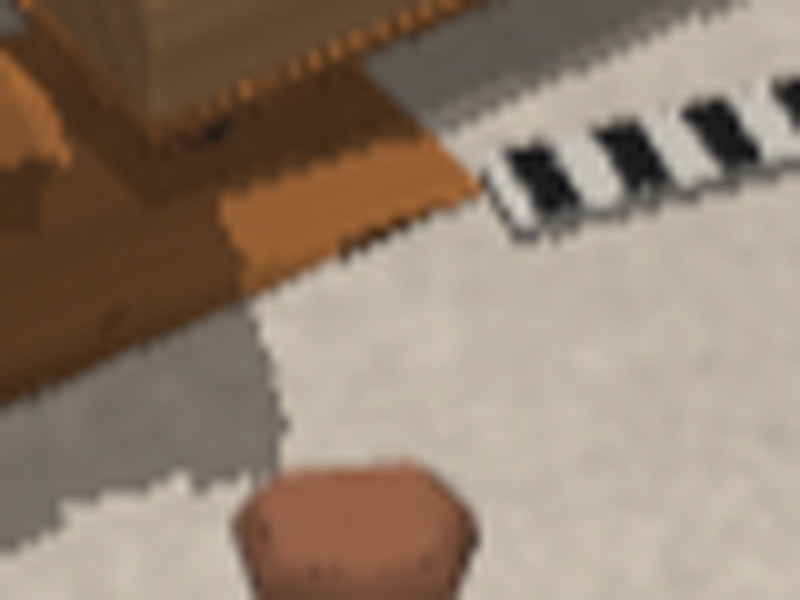

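View pics/z0.png

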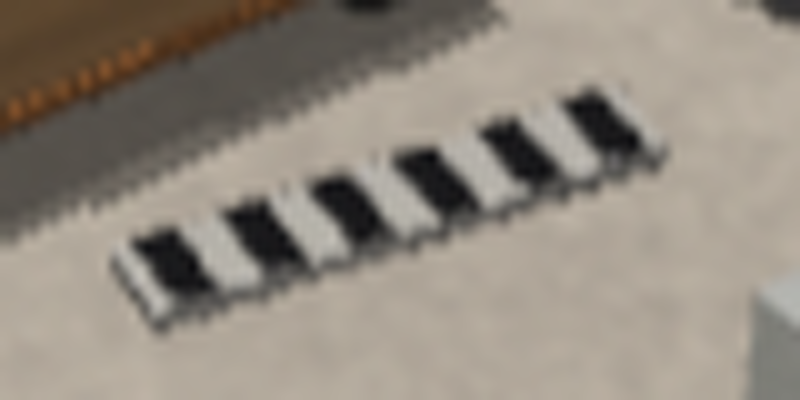

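Run:
```python
from h import *
np.set_printoptions(precision=4,suppress=True)
r=lambda u,v,z:ray("scene",u,v,z)[:2]
print("old",r(330.5,297.5,0),r(326.5,291,.006)); print("new",r(337,294,0),r(333.5,287.2,.006))
print("wedge corner",r(333.2,288.8,.0015),r(285,310.5,0.005))
```

```text
old [0.6466 0.0517] [0.6315 0.0527]
new [0.646  0.0685] [0.6305 0.0711]
wedge corner [0.63   0.0707] [ 0.6288 -0.0449]
```

The wedge corner at (0.630, 0.071) just touches the bar's end, and the bar has moved about 18 mm. Before pushing deeper I'll nudge the wedge's right flank to the left, away from the bar.

```bash
python3 -m inch '[{"hand":0.5,"dx":-2.5,"dy":0,"dz":0,"rx":0,"ry":0,"rz":0},{"hand":0,"dx":0,"dy":4,"dz":0,"rx":0,"ry":0,"rz":0},{"hand":0,"dx":0,"dy":3.8,"dz":0,"rx":0,"ry":0,"rz":0},{"hand":0,"dx":0,"dy":0,"dz":0,"rx":0,"ry":0,"rz":0},{"hand":0,"dx":0,"dy":0,"dz":0,"rx":0,"ry":0,"rz":0}]';python3 st.py
python3 - <<'E'
from h import *
import cv2
for n in ("wrist",):
    p,d=vision.snapshot(n); p=p[:,:,::-1]
    cv2.imwrite(f"pics/{n}7.png",p)
E
```

```text
time_s: 7.85
eef_pos: [0.6596, -0.0906, 0.0061]
orientation: [2.166, 2.273, 0.002]
contact_force: [0.6, 0.5, -0.6]
finger_gap: 0.0003
7.85 [ 0.6596 -0.0906  0.0061] [ 0.5953  0.5437 -0.5523] 0.00025857317797661
[[-0.0485  0.9988  0.0021]
 [ 0.9988  0.0485 -0.0004]
 [-0.0005  0.0021 -1.    ]]
```

View pics/wrist7.png

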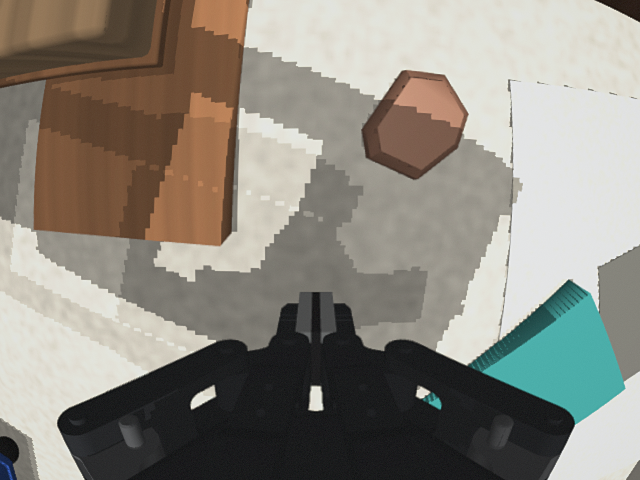

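The fist sits between the wedge flank (column 238) and the red sherd (left edge at column 362). I'll shift left slightly, move forward beside the flank, then nudge.

```bash
python3 -m inch '[{"hand":0,"dx":2,"dy":-0.7,"dz":0,"rx":0,"ry":0,"rz":0},{"hand":0,"dx":3,"dy":0,"dz":0,"rx":0,"ry":0,"rz":0},{"hand":0,"dx":2.8,"dy":0,"dz":0,"rx":0,"ry":0,"rz":0},{"hand":0,"dx":0,"dy":0,"dz":0,"rx":0,"ry":0,"rz":0}]';python3 st.py
python3 - <<'E'
from h import *
import cv2
for n in ("wrist",):
    p,d=vision.snapshot(n); p=p[:,:,::-1]
    cv2.imwrite(f"pics/{n}8.png",p)
E
```

```text
time_s: 8.4
eef_pos: [0.6428, -0.0073, 0.0056]
orientation: [-2.167, -2.271, 0.001]
contact_force: [-0.6, -0.1, 0.0]
finger_gap: -0.0001
8.4 [ 0.6428 -0.0073  0.0056] [-0.5971 -0.0585  0.0296] -0.00013634367892009517
[[-0.0471  0.9989 -0.0022]
 [ 0.9989  0.0471  0.0015]
 [ 0.0016 -0.0021 -1.    ]]
```

View pics/wrist8.png

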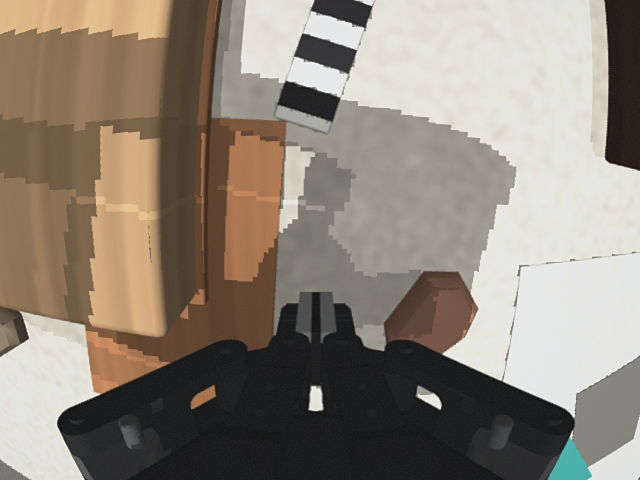

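```bash
python3 -m inch '[{"hand":0,"dx":-0.3,"dy":-0.6,"dz":0,"rx":0,"ry":0,"rz":0},{"hand":0,"dx":0,"dy":-0.5,"dz":0,"rx":0,"ry":0,"rz":0},{"hand":0,"dx":0,"dy":-0.4,"dz":0,"rx":0,"ry":0,"rz":0}]';python3 st.py
python3 - <<'E'
from h import *
import cv2
for n in ("wrist",):
    p,d=vision.snapshot(n); p=p[:,:,::-1]
    cv2.imwrite(f"pics/{n}9.png",p)
E
```

```text
time_s: 8.82
eef_pos: [0.6293, -0.0145, 0.0071]
orientation: [2.17, 2.268, 0.003]
contact_force: [3.3, -0.3, -0.0]
finger_gap: 0.0002
8.825 [ 0.6293 -0.0145  0.0071] [ 3.2818 -0.2611 -0.0188] 0.00015540678947121282
[[-0.0445  0.999   0.0034]
 [ 0.999   0.0445 -0.0004]
 [-0.0005  0.0033 -1.    ]]
```

View pics/wrist9.png

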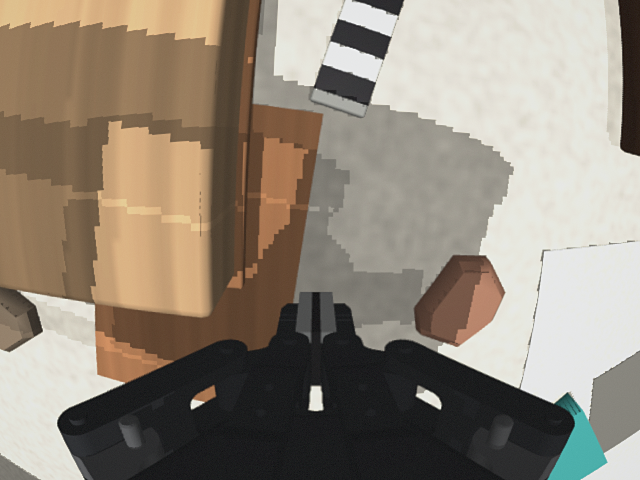

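The nudge met about 3 N and the wedge pivoted slightly, without moving the bar further. That suggests the foot already bears on the wedge, so I'll do the press test now.

```bash
python3 -m inch '[{"hand":0,"dx":0,"dy":0.8,"dz":0,"rx":0,"ry":0,"rz":0},{"hand":0,"dx":0,"dy":0,"dz":-5,"rx":0,"ry":0,"rz":0},{"hand":0,"dx":0,"dy":0,"dz":-4.5,"rx":0,"ry":0,"rz":0},{"hand":0,"dx":2,"dy":-2.7,"dz":0,"rx":0,"ry":0,"rz":0},{"hand":0,"dx":2,"dy":-2.7,"dz":0,"rx":0,"ry":0,"rz":0},{"hand":0,"dx":0,"dy":0,"dz":0,"rx":0,"ry":0,"rz":0}]';python3 st.py
python3 - <<'E'
from h import *
import cv2
for n in ("scene","side"):
    p,d=vision.snapshot(n); p=p[:,:,::-1]
    cv2.imwrite(f"pics/{n}10.png",cv2.resize(p[180:345,200:420],None,fx=3.6,fy=3.6,interpolation=cv2.INTER_CUBIC))
E
```

```text
time_s: 9.62
eef_pos: [0.578, 0.0239, 0.1023]
orientation: [-2.169, -2.262, 0.007]
contact_force: [0.3, 0.1, 0.4]
finger_gap: 0.0001
9.625 [0.578  0.0239 0.1023] [0.3337 0.0709 0.3967] 0.00014298668595048633
[[-0.0418  0.9991 -0.0083]
 [ 0.9991  0.0418  0.0021]
 [ 0.0025 -0.0082 -1.    ]]
```

View pics/scene10.png

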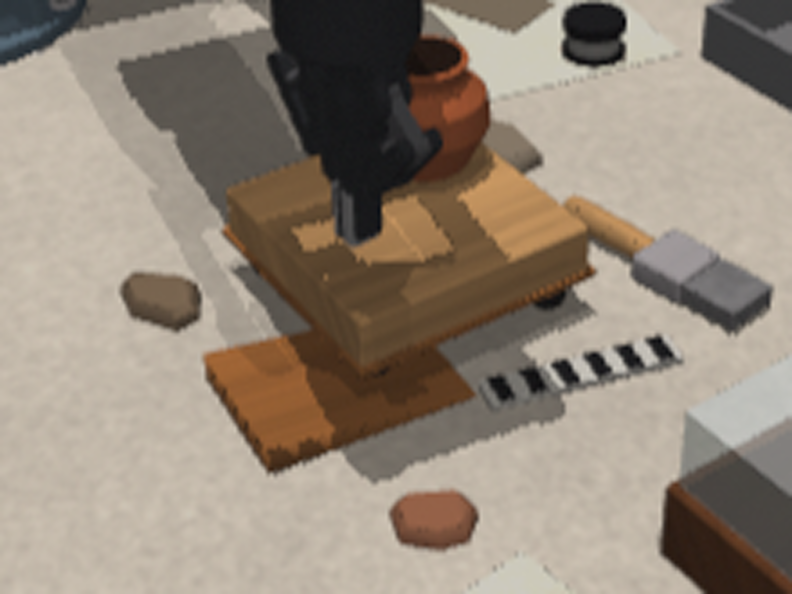

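View pics/side10.png

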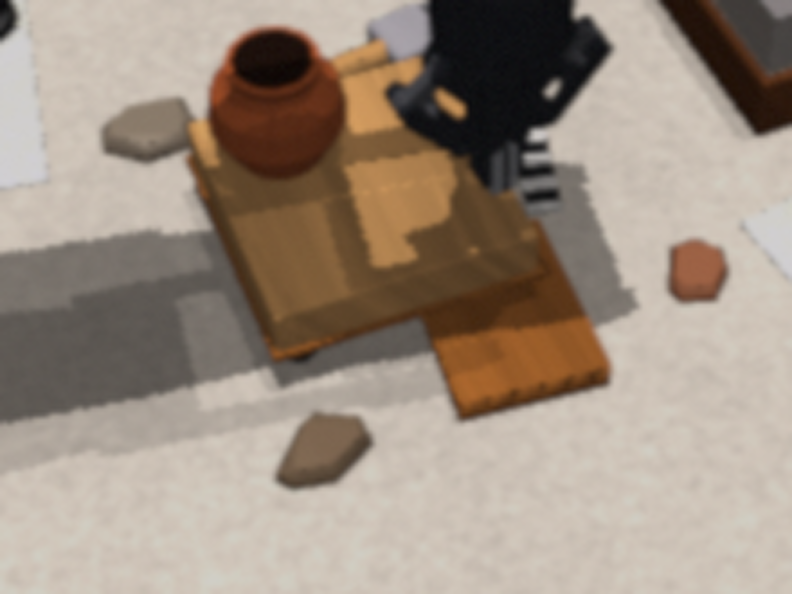

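The hand is above the short-foot corner, with the wedge under that corner and clear of the bar. I'll go down slowly and press, logging z against force.

```bash
python3 -m inch '[{"hand":0,"dx":0.2,"dy":0.5,"dz":2.5,"rx":0,"ry":0,"rz":0},{"hand":0,"dx":0,"dy":0,"dz":0.6,"rx":0,"ry":0,"rz":0},{"hand":0,"dx":0,"dy":0,"dz":0.2,"rx":0,"ry":0,"rz":0}]'|grep -E "eef|force"
python3 -m inch '[{"hand":0,"dx":0,"dy":0,"dz":0.15,"rx":0,"ry":0,"rz":0}]'|grep -E "eef|force"
python3 -m inch '[{"hand":0,"dx":0,"dy":0,"dz":0.15,"rx":0,"ry":0,"rz":0}]'|grep -E "eef|force"
python3 -m inch '[{"hand":0,"dx":0,"dy":0,"dz":0.15,"rx":0,"ry":0,"rz":0}]'|grep -E "eef|force"
```

```text
eef_pos: [0.5874, 0.0229, 0.0692]
contact_force: [-0.1, -0.3, -0.5]
eef_pos: [0.5878, 0.0225, 0.0679]
contact_force: [-0.4, 0.2, -0.5]
eef_pos: [0.5882, 0.0223, 0.0668]
contact_force: [0.6, 0.1, -0.2]
eef_pos: [0.5884, 0.0222, 0.0656]
contact_force: [0.2, 0.1, 0.6]
```

```bash
python3 -m inch '[{"hand":0,"dx":0.1,"dy":-0.3,"dz":0.1,"rx":0,"ry":0,"rz":0}]'|grep -E "eef|force"
python3 -m inch '[{"hand":0,"dx":0,"dy":0,"dz":0.1,"rx":0,"ry":0,"rz":0}]'|grep -E "eef|force"
python3 -m inch '[{"hand":0,"dx":0,"dy":0,"dz":0.1,"rx":0,"ry":0,"rz":0}]'|grep -E "eef|force"
python3 -m inch '[{"hand":0,"dx":0,"dy":0,"dz":0.1,"rx":0,"ry":0,"rz":0}]'|grep -E "eef|force"
```

```text
eef_pos: [0.5855, 0.023, 0.0649]
contact_force: [0.0, -0.4, -0.2]
eef_pos: [0.5853, 0.0232, 0.0639]
contact_force: [-0.1, 0.4, -0.0]
eef_pos: [0.5855, 0.0231, 0.0635]
contact_force: [-2.3, -0.3, 9.4]
eef_pos: [0.5856, 0.0231, 0.0634]
contact_force: [-4.8, 0.1, 8.9]
```

```bash
python3 -m inch '[{"hand":0,"dx":0,"dy":-0.05,"dz":0.08,"rx":0,"ry":0,"rz":0}]'|grep -E "eef|force"
python3 -m inch '[{"hand":0,"dx":0,"dy":-0.03,"dz":0.08,"rx":0,"ry":0,"rz":0}]'|grep -E "eef|force"
python3 -m inch '[{"hand":0,"dx":0,"dy":0,"dz":0.1,"rx":0,"ry":0,"rz":0}]'|grep -E "eef|force"
python3 -m inch '[{"hand":0,"dx":0,"dy":0,"dz":0.1,"rx":0,"ry":0,"rz":0}]'|grep -E "eef|force"
python3 - <<'E'
from h import *
import cv2
for n in ("scene",):
    p,d=vision.snapshot(n); p=p[:,:,::-1]
    cv2.imwrite(f"pics/{n}11.png",cv2.resize(p[180:345,200:420],None,fx=3.6,fy=3.6,interpolation=cv2.INTER_CUBIC))
E
```

```text
eef_pos: [0.5855, 0.0231, 0.0635]
contact_force: [-1.9, 1.1, 5.3]
eef_pos: [0.5855, 0.0231, 0.0635]
contact_force: [-1.2, 0.2, 6.0]
eef_pos: [0.5856, 0.0231, 0.0635]
contact_force: [-3.3, 0.0, 7.7]
eef_pos: [0.5856, 0.0231, 0.0634]
contact_force: [-4.1, -0.5, 8.6]
```

View pics/scene11.png

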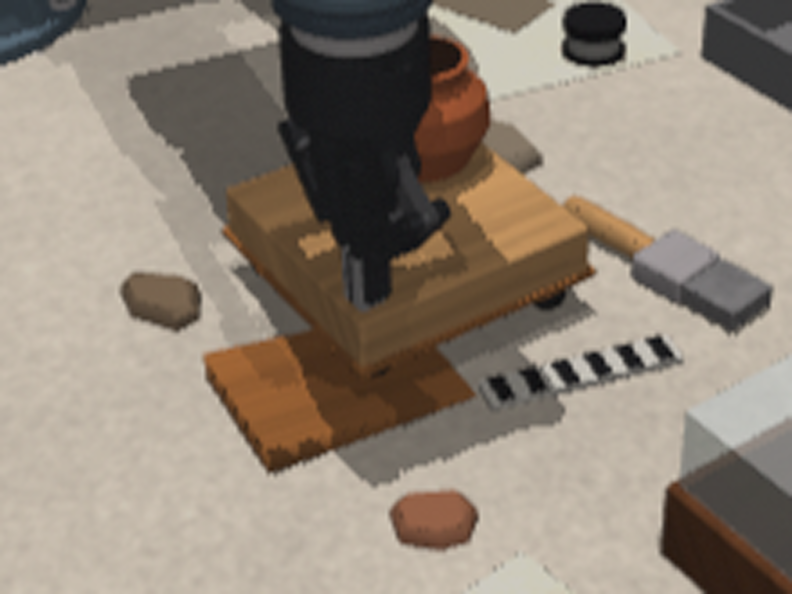

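The press holds at 5–9 N with the fingertip steady at z = 0.0634–0.0635 (nominal top 0.064), so there's no sinking. I'll let go, lift clear and do a last check.

```bash
python3 -m inch '[{"hand":0,"dx":0,"dy":0,"dz":-1,"rx":0,"ry":0,"rz":0},{"hand":0,"dx":0,"dy":0,"dz":-5,"rx":0,"ry":0,"rz":0},{"hand":0,"dx":0,"dy":0,"dz":-5,"rx":0,"ry":0,"rz":0},{"hand":0,"dx":-3,"dy":0,"dz":-3,"rx":0,"ry":0,"rz":0},{"hand":0,"dx":-5,"dy":0,"dz":0,"rx":0,"ry":0,"rz":0},{"hand":0,"dx":-5,"dy":0,"dz":0,"rx":0,"ry":0,"rz":0},{"hand":0,"dx":-5,"dy":0,"dz":0,"rx":0,"ry":0,"rz":0},{"hand":0,"dx":0,"dy":0,"dz":0,"rx":0,"ry":0,"rz":0}]'
python3 - <<'E'
from h import *
import cv2
a=cv2.imread("pics/scene0.png")
p,d=vision.snapshot("scene"); p=p[:,:,::-1]; cv2.imwrite("pics/scene12.png",p)
cv2.imwrite("pics/scene12c.png",cv2.resize(p[180:345,200:420],None,fx=3.6,fy=3.6,interpolation=cv2.INTER_CUBIC))
q,d=vision.snapshot("side"); q=q[:,:,::-1]; b=cv2.imread("pics/side0.png")
cv2.imwrite("pics/side12c.png",cv2.resize(q[175:335,220:420],None,fx=3.6,fy=3.6,interpolation=cv2.INTER_CUBIC))
def flow(a,p,r,name):
    g0=cv2.cvtColor(a,cv2.COLOR_BGR2GRAY);g1=cv2.cvtColor(p,cv2.COLOR_BGR2GRAY)
    y0,y1,x0,x1=r
    res=cv2.matchTemplate(g1[y0-12:y1+12,x0-12:x1+12],g0[y0:y1,x0:x1],cv2.TM_CCOEFF_NORMED)
    _,v,_,l=cv2.minMaxLoc(res); print(name,l[0]-12,l[1]-12,v)
flow(a,p,(262,285,290,312),"nearcorner"); flow(a,p,(235,262,350,370),"farcorner"); flow(a,p,(270,300,322,385),"bar"); flow(a,p,(190,228,295,340),"pot");flow(a,p,(255,272,232,258),"sherdA");flow(a,p,(314,334,306,336),"sherdred");flow(a,p,(240,270,375,415),"brush")
E
```

```text
time_s: 12.52
eef_pos: [0.5947, -0.1614, 0.2133]
orientation: [2.169, 2.264, 0.002]
contact_force: [-0.6, 0.7, -0.0]
finger_gap: 0.0002
nearcorner 0 0 0.9380965232849121
farcorner 0 0 0.998541533946991
bar 7 -3 0.8866685032844543
pot 0 0 0.9168364405632019
sherdA 0 0 0.9141637086868286
sherdred 0 0 0.9998661875724792
brush 0 0 0.9998857378959656
```

View pics/scene12c.png

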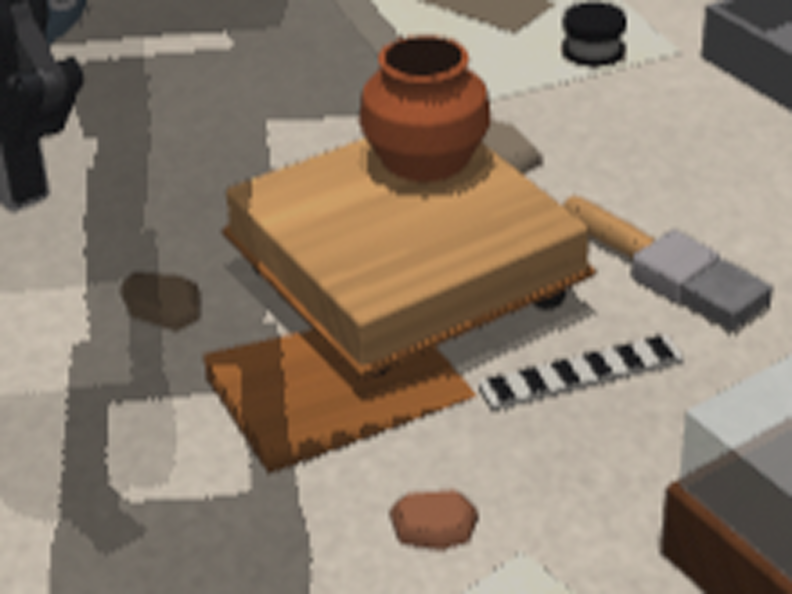

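View pics/side12c.png

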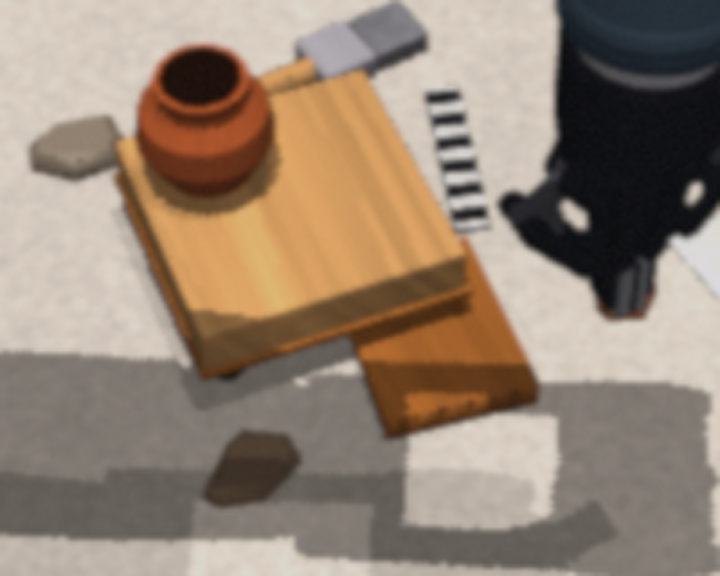

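Run:
```python
from h import *
np.set_printoptions(precision=4,suppress=True)
D=lambda u,v,z:ray("side",220+u/3.6,175+v/3.6,z)[:2]
S=lambda u,v,z:ray("scene",200+u/3.6,180+v/3.6,z)[:2]
o=[D(425,113,.006),D(458,108,.006),D(503,246,.006),D(470,251,.006)]; n=[D(426,93,.006),D(459,91,.006),D(489,229,.006),D(455,231,.006)]
print(np.array(n)-np.array(o), np.mean(n,0)-np.mean(o,0))
o=[S(457,395,.006),S(652,360,.006)];n=[S(480,386,.006),S(683,357,.006)]
print(np.mean(n,0)-np.mean(o,0))
```

```text
[[ 0.0079  0.0158]
 [ 0.007   0.0134]
 [-0.0019  0.0156]
 [-0.0015  0.018 ]] [0.0029 0.0157]
[0.005  0.0157]
```

```bash
python3 -c "
from bench import robot; print(robot.sign_off())"
```

```text
the job is handed in; nothing more can be done
None
```

The wedge is snug under the plinth's short foot, the plinth did not rock when pressed, and I handed the job in at about 12.6 s. One thing went less cleanly than asked: the scale bar got pushed about 16 mm.

- **Pushing the wedge:** I slid it thin end first with two fingertips on its back face. The push force rose from about 1 N to a 4.5 N peak.
- **Scale bar:** The wedge's front right corner caught the end of the bar. I turned the wedge slightly, then nudged its right side, so it stopped pushing the bar. The final pictures from both cameras put the bar's shift at 16–17 mm, under the 25 mm limit.
- **Press test:** I pressed above the short foot with 5–9 N for over half a second. The fingertip stayed at z = 0.0634–0.0635 m, within 0.5 mm of where it first touched, so the corner did not sink.
- **Final checks:** The last pictures show the plinth, pot, brush and the two nearest sherds unmoved and the wedge lying flat. The arm was clear of everything. I did not measure the third sherd or the loupe by code; they look unmoved.

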